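# Pump up the curing pot

### The job

Of the two hand-pumped curing pots, one already has its pressure pin standing out of the lid and the other does not. With the fingertips, press the black plunger of the pot whose pin is still low all the way down and let it come all the way up again, stroke after stroke, until that pot's pin stands fully out, then let the plunger rise and move clear. Do not touch the pins themselves, leave the other pot's plunger alone, and do not shift or pick up the things standing around.

Things in the scene. Friction and masses are not known exactly. Their poses are not given: they have to be found in the camera images.
- pot: The curing pot to pump up: a fixed round aluminium pot, 118 mm across its grey lid (128 mm over the clamps). Origin: centre of its underside, z up. Lid top at 95 mm. Mid-lid stands the pump: a steel barrel, 22 mm across, up to 124 mm, above it the black plunger knob. The pin rises through a small steel boss 38 mm from the middle, at the pot's -x side; opposite, a 9 mm high brass vent stud.
- plunger (a joint): The pot's plunger: 0 = up (at rest), grows as it is pressed, 0.020 m = fully down. A spring pushes it back up (5 N at the top, 9 N at the bottom); lifting the pin adds about 3 N, so a stroke takes up to about 13 N. It must come back to the top (below 0.002 m) between strokes to take hold again.
- plunger_top (a point): Middle of the flat top of the black plunger knob, 32 mm across and 11 mm thick; 165 mm above the bench with the plunger up, 145 mm when fully down. The point moves with the knob.
- pin_lift (a joint): How far the pot's pressure pin is out, in m: 0 = in, 0.036 = fully out (its stop). Starts between 0 and 0.012. Each full stroke of the plunger raises it by about 8 mm (the first by 5 to 10 mm, the last by what is left), a short stroke by less; it stays put between strokes. 3 to 5 full strokes are needed; strokes after that do nothing.
- pin_tip (a point): Top of the pot's pressure pin, a steel pin 9 mm across: 2 mm above its boss (102 mm above the bench) when in, 138 mm above the bench when fully out. It moves with the pin.
- pin: The pressure pin of the pot itself, 9 mm across; its origin lies on its axis, 7.5 mm below its tip. It must not be touched.
- spare_pot: The other curing pot, the same in shape and size, already pumped up: its pin stands 38 mm above its boss and does not move. Fixed to the bench. Origin and axes as for the first pot.
- spare_plunger (a joint): The other pot's plunger: 0 = up, 0.020 m = fully down. To be left alone.
- spare_pin: The pressure pin of the other pot, 9 mm across; its origin lies on its axis, 7.5 mm below its tip. It must not be touched.
- cast_tan: Loose tan dental cast, 54x58x34 mm, left of the pots. Origin: centre of its underside. To be left alone.
- mix_cup: Loose pale rubber mixing cup, 52 mm across and 50 mm high, behind the pots. Origin: centre of its underside. To be left alone.
- plaster_block: Loose white plaster block, 30x34x24 mm, between the two pots. Origin: centre of its underside. To be left alone.

How it is judged:
By the outcome, as a careful person would: the job done as asked, in the order asked, and still so for the second after the job is handed in, with the robot touching nothing.
It also fails if it takes over 48 s, if anything falls off the work surface, if the arm or the gripper's body presses on something with over 40 N, if the wrist force passes 120 N, or if a joint passes its speed limit or range.

### The arm

A 6-joint arm with a two-finger parallel gripper is mounted at the origin on a cart in front of the work surface, level with it; the furniture and walls round the work are solid. World frame = base frame: x ahead of the robot, y to its left, z up, the work surface at z = 0. Lengths are in mm, angles in rad, forces in N, time in s.
With the tool pointing down it reaches from about 275 to 1000 mm from the base axis. Payload 8.4 kg.
Tool frame: the origin (TCP) lies midway between the tips of the shut fingers; the grasp point (between the pads) lies 19 mm behind it; z points along the fingers, y is the direction in which the jaws open and shut (so a half turn about z gives the same grasp; the last joint's range is limited). The gripper opens to 85 mm and grips with 20 to 120 N. Pads are 22 mm wide; open, the fingers measure 114 mm over their backs; the gripper's body (76 mm by 85 mm) begins 54 mm behind the grasp point. The pads swing forward as they close: fully open they stand 13 mm farther back than shut.
Start: joints at [-1.154, 0.353, 1.633, -0, 1.155, -0.002], TCP at [254.164, -570.989, 231.281] pointing down, gripper open.
Joint ranges: [-2.63, 2.63], [-0.92, 2.1], [0.06, 2.66], [-1.3, 4.44], [0, 2.69], [-3.02, 3.02]. Speed limits (rad/s): [2.22, 2.22, 2.79, 3.14, 3.14, 3.14].

### API

Orientations are given as [roll, pitch, yaw] about the fixed x, y, z axes, in that order (R = Rz(yaw) Ry(pitch) Rx(roll)).
In Python, from rig import r gives the robot as it stands.
- The arm moves only by the tool play_rows, never from a script. Its argument "moves" is a list of rows, each a list of 3 entries, a list of its own where there are three numbers: the turn, a rotation vector about the tool's x, y, z in degrees, then the shift along the tool's x, y, z in mm, then the opening, from 0 (shut) to 1 (fully open). A call has 1 to 20 rows; each row is the pose to reach, as a shift and turn from the pose measured when the call began, along the tool's axes at that moment; what a row does not reach only later rows make up. A row lasts 1/10 s, in which the tool goes at most 50 mm and 8.59 degrees, less where a joint would pass 70% of its speed; a pose out of reach is approached as far as the arm can. A call with a gripper value outside its range is refused whole. The fingers move at their own pace and stop on an object; "newtons" is the grip in N (left out, the last holds). Time passes only in rows, so rows that repeat a pose let the fingers close. It gives the time, the measured TCP pose, the force and the opening at its end, in the units of the state.
- r.sense(): the state, without advancing time (a new reading comes with each control period).
- r.grab_frame(name): name is "side" or "top"; returns a dict with "color" (480x640x3 uint8, red, green, blue), "K" (3x3 intrinsics, pixels), "rvec" (rotation vector, rad) and "tvec" (3), from world to camera coordinates, as OpenCV has them. Camera axes: x right, y down, z forward; pixel columns grow to the right and rows downward; lengths in mm; the calibration is good to about 2 mm. A picture is of the moment at which its call begins. There is no depth.
- r.sign_off(): hands the job in, once; it reports no verdict.
Trained networks look in a picture, given as the dict that the camera call returned (one of the last four; its "shot" number tells which), for a name from the list of things; names that differ only in an ending like _2 or _b are one class to them, and where a whole thing is asked for, a point or a joint stands for the part that bears it (a point fixed in the world has none). Each returns a list of dicts, best first, with "conf" (0 to 1); they miss things now and then, are a little off and sometimes report something else, mostly with a low value. They report only what shows in the picture. A call takes as long as a camera call.
- r.silhouettes(picture, name): "mask" (480x640 bool, what is visible of it) and "location" ([column, row] in pixels, amid what is visible of it).
The state is a dict: "clock": time; "qpos": joint angles; "qvel": joint speeds; "joint_efforts": joint torques, N m; "eef_pos": TCP position; "tcp_rot": TCP orientation; "contact_force": force on the tool from outside, world axes, zero at the start; "wrist_torque": the same for the moment, N m; "opening": opening from 0.0 (shut) to 1.0 (fully open).
Only numpy, scipy, OpenCV 4.12 (cv2) and the standard library are available. Lean on these libraries where they do the work, as an engineer would, in place of code of your own. Each camera call takes 0.05 s, during which the arm holds its last target.

## Working session

There is one attempt and no reset: what is moved stays moved. The work goes in short steps, Python scripts to look and compute and a tool call to move; the robot and the scene stay as the last step left them, time stands still between calls to the robot, and variables do not carry over. Pictures are saved under pics/ and viewed, and the job is handed in when it is done.

Besides the shell and the picture viewer there is one more tool, called after "Call:" by a JSON object that holds its "fn" and its "kwargs". play_rows: Moves the arm, as the interface text tells. Its arguments: {"type":"object","properties":{"moves":{"type":"array"},"newtons":{"type":"number"}},"required":["moves"]}

```bash
mkdir -p pics; ls; python3 - <<'E'
from rig import r
import cv2
s=r.sense();print(s)
for n in("side","top"):
    f=r.grab_frame(n);cv2.imwrite(f"pics/{n}0.png",f["color"][:,:,::-1])
    print(n,f["K"],f["rvec"],f["tvec"],f["shot"])
    for k in("pot","spare_pot","plunger","plunger_top","pin","spare_pin"):
        for d in r.silhouettes(f,k):print(k,d["conf"],d["location"],d["mask"].sum())
E
```

```text
pics
{'clock': 0.0, 'qpos': array([-1.15439339e+00,  3.53707572e-01,  1.63414005e+00,  1.01434535e-05,
        1.15521265e+00, -2.40928154e-03]), 'qvel': array([ 0.00051239,  0.00172276, -0.00173942, -0.00114891,  0.00115286,
       -0.00027868]), 'joint_efforts': array([-4.77987360e-04, -6.05259633e+01, -3.42067587e+01, -3.15373609e-05,
        9.51294496e-03,  8.99230344e-06]), 'eef_pos': array([ 253.97255455, -570.53782193,  230.52204543]), 'tcp_rot': array([-3.14012505e+00, -1.28099238e-05,  4.18808104e-01]), 'contact_force': array([ 0.10313551, -0.54476444, -0.32517418]), 'wrist_torque': array([-0.01949946,  0.04090815, -0.00310754]), 'opening': 1.0032894175419371}
side [[557.84470094   0.         320.8673439 ]
 [  0.         557.84470094 240.52946274]
 [  0.           0.           1.        ]] [ 0.25155539 -2.63591407  1.54475317] [ 502.40383495  131.71572949 1060.27351804] 1
pot 0.6 [342.1, 294.0] 4291
spare_pot 0.64 [363.8, 222.4] 2707
plunger 0.48 [343.8, 245.6] 254
plunger_top 0.65 [363.4, 183.3] 169
plunger_top 0.56 [343.7, 243.6] 298
spare_pin 0.52 [375.1, 205.0] 67
top [[542.84373813   0.         330.24105669]
 [  0.         542.84373813 240.19595883]
 [  0.           0.           1.        ]] [ 2.1953473  -2.15335403  0.07356935] [  47.99665399  517.60066863 1206.70856055] 2
pot 0.98 [299.6, 266.3] 2422
spare_pot 0.82 [424.8, 267.5] 2546
plunger 0.68 [299.7, 268.5] 2481
plunger 0.46 [299.6, 267.1] 198
plunger_top 0.74 [296.2, 268.8] 209
pin 0.43 [426.1, 269.3] 2401
```

View pics/side0.png

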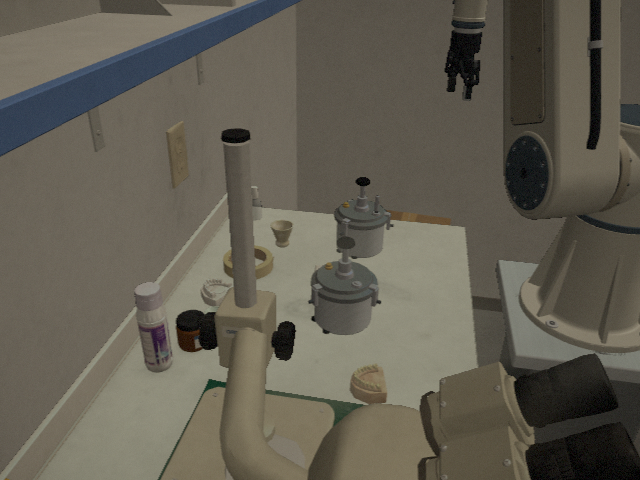

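View pics/top0.png

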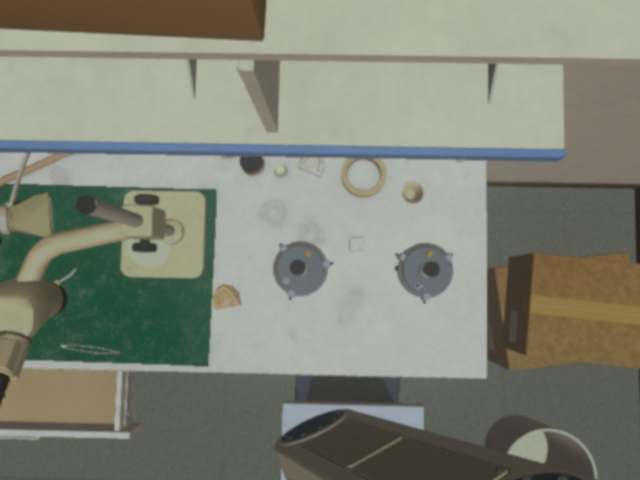

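```bash
python3 - <<'E'
import cv2,numpy as np
a=cv2.imread("pics/side0.png")[165:340,290:410];b=cv2.imread("pics/top0.png")[225:315,250:470]
cv2.imwrite("pics/sz.png",cv2.resize(a,None,fx=3.4,fy=3.4,interpolation=3)[:595])
cv2.imwrite("pics/tz.png",cv2.resize(b,None,fx=3.6,fy=3.6,interpolation=3))
E
cat > h.py <<'E'
import cv2,numpy as np
def ray(f,uv):
    R=cv2.Rodrigues(np.array(f["rvec"]))[0];t=np.array(f["tvec"]).ravel()
    d=R.T@np.linalg.solve(f["K"],[*uv,1.]);c=-R.T@t
    return c,d
def atz(f,uv,z):
    c,d=ray(f,uv);return c+d*(z-c[2])/d[2]
def proj(f,p):
    return cv2.projectPoints(np.array(p,float).reshape(-1,3),np.array(f["rvec"]),np.array(f["tvec"]),f["K"],None)[0].reshape(-1,2)
E
python3 - <<'E'
from rig import r
from h import *
fs=r.grab_frame("side");ft=r.grab_frame("top")
for z,uv in((165,(297.5,268)),(165,(430.5,269.5))):print("top",atz(ft,uv,z))
for z,uv in((165,(346,242.5)),(165,(363,182))):print("side",atz(fs,uv,z))
for n in("plunger_top","plunger"):
    for nm,f in(("s",fs),("t",ft)):
        for d in r.silhouettes(f,n):
            m=d["mask"];ys,xs=np.nonzero(m);print(nm,n,d["conf"],xs.min(),xs.max(),ys.min(),ys.max(),atz(f,d["location"],165).round(1))
# shelf edge
for u in ((300,150),(500,155)):
  for z in(300,400,500,600):print("edge",u,atz(ft,u,z).round())
E
```

```text
top [448.33278526 120.07709906 165.        ]
top [ 450.49294886 -143.86726728  165.        ]
side [447.48509079 127.90212286 165.        ]
side [ 448.74182842 -132.49409491  165.        ]
s plunger_top 0.77 336 354 236 262 [449.  130.6 165. ]
s plunger_top 0.47 309 379 237 334 [431.5 277.6 165. ]
t plunger_top 0.67 290 305 260 275 [442.8 126.3 165. ]
s plunger 0.84 337 353 237 262 [448.9 133.1 165. ]
t plunger 0.58 290 305 260 274 [447.  116.9 165. ]
edge (300, 150) [653. 111. 300.]
edge (300, 150) [629. 104. 400.]
edge (300, 150) [604.  96. 500.]
edge (300, 150) [579.  89. 600.]
edge (500, 155) [ 650. -242.  300.]
edge (500, 155) [ 626. -212.  400.]
edge (500, 155) [ 601. -182.  500.]
edge (500, 155) [ 577. -152.  600.]
```

View pics/sz.png

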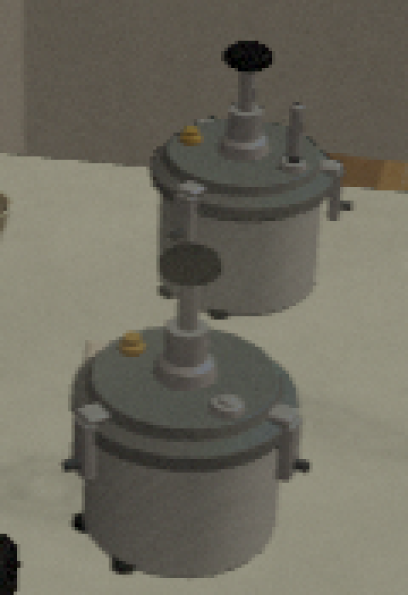

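View pics/tz.png

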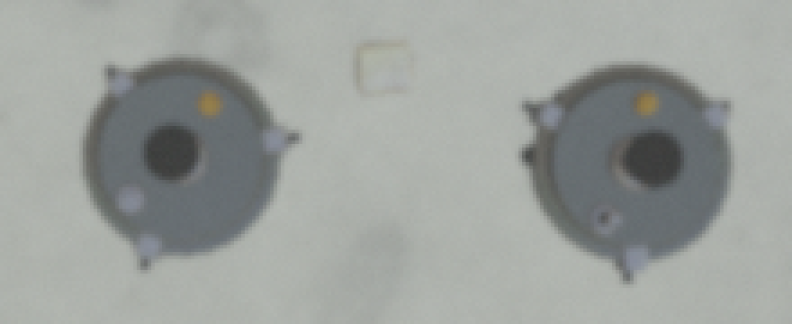

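Call:
{"fn": "play_rows", "kwargs": {"moves": [[[0, 0, 0], [9, -11, -5], 0], [[0, 0, 0], [28, -33, -10], 0], [[0, 0, 0], [55, -66, -10], 0], [[0, 0, 0], [83, -100, -10], 0], [[0, 0, 0], [110, -133, -10], 0], [[0, 0, 0], [138, -166, -10], 0], [[0, 0, 0], [166, -199, -10], 0], [[0, 0, 0], [193, -232, -10], 0], [[0, 0, 0], [221, -266, -10], 0], [[0, 0, 0], [248, -299, -10], 0], [[0, 0, 0], [276, -332, -10], 0], [[0, 0, 0], [304, -365, -10], 0], [[0, 0, 0], [331, -398, -10], 0], [[0, 0, 0], [359, -431, -10], 0], [[0, 0, 0], [386, -465, -10], 0], [[0, 0, 0], [414, -498, -5], 0], [[0, 0, 0], [437, -526, 0], 0], [[0, 0, 0], [451, -542, 5], 0], [[0, 0, 0], [460, -553, 10], 0], [[0, 0, 0], [460, -553, 15], 0]], "newtons": 20}}

```text
clock: 3.0
eef_pos: [449.4, 122.6, 216.2]
tcp_rot: [-3.141, -0.0, 0.421]
contact_force: [-0.2, -0.5, 0.1]
opening: -0.003
```

```bash
python3 - <<'E'
from rig import r
from h import *
s=r.sense();p=s["eef_pos"];print(p)
o=[]
for n,c in(("side",(345,220)),("top",(298,268))):
    f=r.grab_frame(n);print(n,proj(f,[p,[449,122,165],[448.5,122,95]]).round(1))
    a=f["color"][c[1]-75:c[1]+75,c[0]-50:c[0]+50,::-1];o.append(cv2.resize(a,None,fx=3.9,fy=3.9,interpolation=3))
cv2.imwrite("pics/z1.png",np.hstack(o))
E
```

```text
[449.40244011 122.58711167 216.19025723]
side [[346.5 213.7]
 [345.6 240.7]
 [344.3 275.6]]
top [[294.2 266.6]
 [296.5 267.6]
 [299.  268.9]]
```

View pics/z1.png

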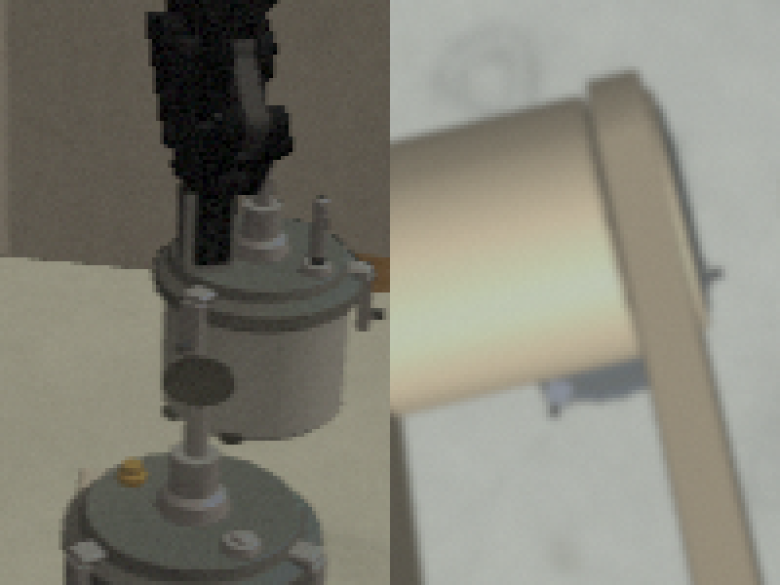

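Call:
{"fn": "play_rows", "kwargs": {"moves": [[[0, 0, 0], [0, 0, 20], 0], [[0, 0, 0], [0, 0, 40], 0], [[0, 0, 0], [0, 0, 48], 0], [[0, 0, 0], [0, 0, 54], 0], [[0, 0, 0], [0, 0, 60], 0], [[0, 0, 0], [0, 0, 65], 0], [[0, 0, 0], [0, 0, 68], 0], [[0, 0, 0], [0, 0, 70], 0], [[0, 0, 0], [0, 0, 70], 0]]}}

```text
clock: 4.0
eef_pos: [447.8, 119.7, 146.4]
tcp_rot: [3.141, 0.003, 0.419]
contact_force: [-5.2, -4.5, 10.3]
opening: 0.003
```

```bash
python3 - <<'E'
from rig import r
from h import *
s=r.sense();p=s["eef_pos"];print(p,s["contact_force"],s["wrist_torque"],s["qvel"])
n,c=("side",(345,230))
f=r.grab_frame(n);print(n,proj(f,[p]).round(1))
a=f["color"][c[1]-75:c[1]+75,c[0]-60:c[0]+60,::-1];cv2.imwrite("pics/z2.png",cv2.resize(a,None,fx=3.9,fy=3.9,interpolation=3))
s=r.sense();p=s["eef_pos"];print(p,s["contact_force"],s["wrist_torque"])
E
```

```text
[447.824455   119.72561697 146.39300798] [-5.21626173 -4.51238836 10.31331231] [-0.73925069  0.90258697  0.02168468] [-0.00117712 -0.00294861 -0.00200932  0.00060969  0.00881406  0.00054875]
side [[346.  249.7]]
[447.82783919 119.74623664 146.46938867] [-4.77202324 -4.64221576 10.09078936] [-0.71950757  0.90780329 -0.05144304]
```

View pics/z2.png

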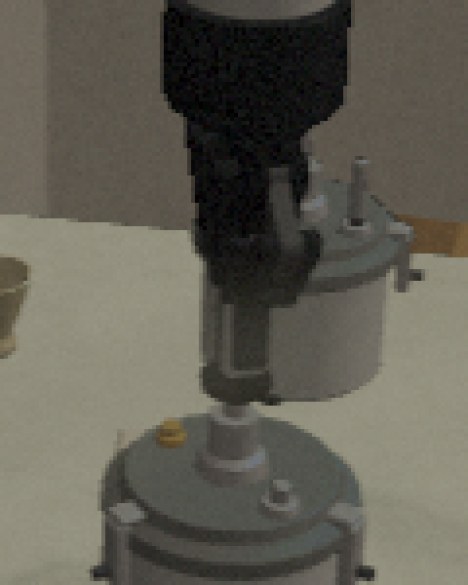

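Call:
{"fn": "play_rows", "kwargs": {"moves": [[[0, 0, 0], [0, 0, 2], 0], [[0, 0, 0], [0, 0, 3], 0], [[0, 0, 0], [0, 0, 3], 0], [[0, 0, 0], [0, 0, 3], 0]]}}

```text
clock: 4.45
eef_pos: [447.8, 119.6, 145.0]
tcp_rot: [3.141, 0.003, 0.418]
contact_force: [-7.1, 0.5, 13.4]
opening: 0.001
```

Call:
{"fn": "play_rows", "kwargs": {"moves": [[[0, 0, 0], [0, 0, 2], 0], [[0, 0, 0], [0, 0, 4], 0], [[0, 0, 0], [0, 0, 4], 0], [[0, 0, 0], [0, 0, 4], 0]]}}

```text
clock: 4.85
eef_pos: [448.0, 119.6, 144.7]
tcp_rot: [-3.141, 0.002, 0.417]
contact_force: [-16.3, -1.8, 45.2]
opening: 0.003
```

Call:
{"fn": "play_rows", "kwargs": {"moves": [[[0, 0, 0], [0, 0, -6], 0], [[0, 0, 0], [0, 0, -14], 0], [[0, 0, 0], [0, 0, -22], 0], [[0, 0, 0], [1, 0, -30], 0], [[0, 0, 0], [3, -1, -33], 0], [[0, 0, 0], [4, -1, -33], 0], [[0, 0, 0], [4, -1, -33], 0]]}}

```text
clock: 5.55
eef_pos: [451.4, 122.2, 177.5]
tcp_rot: [-3.141, 0.002, 0.417]
contact_force: [-0.1, -0.1, 0.6]
opening: -0.004
```

```bash
python3 - <<'E'
from rig import r
from h import *
s=r.sense();p=s["eef_pos"];print(p,s["contact_force"])
n,c=("side",(345,230))
f=r.grab_frame(n);print(n,proj(f,[p]).round(1))
a=f["color"][c[1]-75:c[1]+75,c[0]-60:c[0]+60,::-1];cv2.imwrite("pics/z3.png",cv2.resize(a,None,fx=3.9,fy=3.9,interpolation=3))
E
```

```text
[451.40600443 122.18883949 177.46896817] [-0.07504993 -0.0584754   0.57686584]
side [[344.5 234.1]]
```

View pics/z3.png

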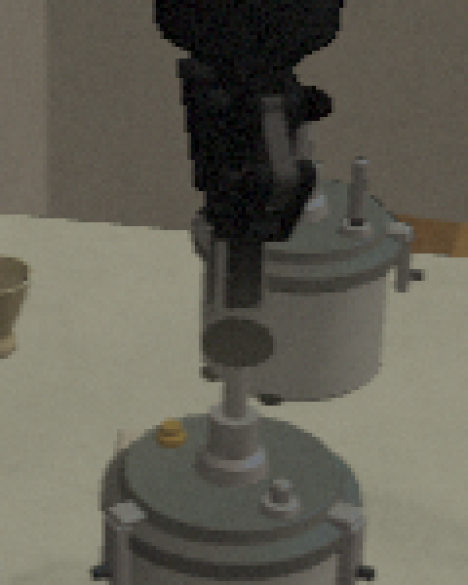

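Call:
{"fn": "play_rows", "kwargs": {"moves": [[[0, 0, 0], [0, 0, 8], 0], [[0, 0, 0], [0, 0, 14], 0], [[0, 0, 0], [0, 0, 20], 0], [[0, 0, 0], [0, 0, 26], 0], [[0, 0, 0], [0, 0, 32], 0], [[0, 0, 0], [0, 0, 35], 0], [[0, 0, 0], [0, 0, 36], 0], [[0, 0, 0], [0, 0, 36], 0], [[0, 0, 0], [0, 0, 36], 0]]}}

```text
clock: 6.5
eef_pos: [451.3, 122.2, 144.6]
tcp_rot: [-3.141, 0.002, 0.417]
contact_force: [-17.3, -4.4, 56.9]
opening: -0.0
```

Call:
{"fn": "play_rows", "kwargs": {"moves": [[[0, 0, 0], [0, 0, -6], 0], [[0, 0, 0], [0, 0, -14], 0], [[0, 0, 0], [0, 0, -22], 0], [[0, 0, 0], [0, 0, -30], 0], [[0, 0, 0], [0, 0, -33], 0], [[0, 0, 0], [0, 0, -33], 0], [[0, 0, 0], [0, 0, -33], 0]]}}

```text
clock: 7.2
eef_pos: [451.1, 122.1, 177.2]
tcp_rot: [-3.141, 0.003, 0.417]
contact_force: [0.3, 0.2, 0.5]
opening: -0.0
```

```bash
cat > look.py <<'E'
from rig import r
from h import *
import sys
s=r.sense();p=s["eef_pos"];print(p,s["contact_force"])
c=(345,230)
f=r.grab_frame("side")
a=f["color"][c[1]-75:c[1]+75,c[0]-60:c[0]+60,::-1];cv2.imwrite(sys.argv[1],cv2.resize(a,None,fx=3.9,fy=3.9,interpolation=3))
E
python3 look.py pics/z4.png
```

```text
[451.10901118 122.13116002 177.1999266 ] [0.28974509 0.24221713 0.49234961]
```

View pics/z4.png

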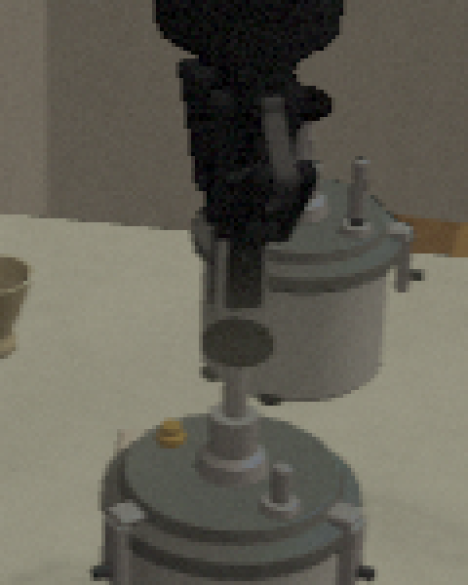

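The pin tip rose from about row 484 to 465 in the crop, and the plunger is back up. I'll press slightly less hard on the next strokes.

Call:
{"fn": "play_rows", "kwargs": {"moves": [[[0, 0, 0], [0, 0, 8], 0], [[0, 0, 0], [0, 0, 14], 0], [[0, 0, 0], [0, 0, 20], 0], [[0, 0, 0], [0, 0, 26], 0], [[0, 0, 0], [0, 0, 31], 0], [[0, 0, 0], [0, 0, 34], 0], [[0, 0, 0], [0, 0, 35], 0], [[0, 0, 0], [0, 0, 35], 0], [[0, 0, 0], [0, 0, 35], 0]]}}

```text
clock: 8.15
eef_pos: [451.1, 122.1, 144.7]
tcp_rot: [-3.141, 0.003, 0.417]
contact_force: [-14.0, -3.7, 46.1]
opening: -0.002
```

Call:
{"fn": "play_rows", "kwargs": {"moves": [[[0, 0, 0], [0, 0, -6], 0], [[0, 0, 0], [0, 0, -14], 0], [[0, 0, 0], [0, 0, -22], 0], [[0, 0, 0], [0, 0, -30], 0], [[0, 0, 0], [0, 0, -33], 0], [[0, 0, 0], [0, 0, -33], 0], [[0, 0, 0], [0, 0, -33], 0]]}}

```text
clock: 8.85
eef_pos: [451.0, 122.1, 177.3]
tcp_rot: [-3.141, 0.003, 0.417]
contact_force: [-0.3, -0.5, -0.1]
opening: -0.002
```

Call:
{"fn": "play_rows", "kwargs": {"moves": [[[0, 0, 0], [0, 0, 8], 0], [[0, 0, 0], [0, 0, 14], 0], [[0, 0, 0], [0, 0, 20], 0], [[0, 0, 0], [0, 0, 26], 0], [[0, 0, 0], [0, 0, 31], 0], [[0, 0, 0], [0, 0, 34], 0], [[0, 0, 0], [0, 0, 35], 0], [[0, 0, 0], [0, 0, 35], 0], [[0, 0, 0], [0, 0, 35], 0]]}}

```text
clock: 9.75
eef_pos: [451.1, 122.1, 144.7]
tcp_rot: [-3.141, 0.003, 0.417]
contact_force: [-14.1, -3.8, 44.9]
opening: -0.0
```

Call:
{"fn": "play_rows", "kwargs": {"moves": [[[0, 0, 0], [0, 0, -6], 0], [[0, 0, 0], [0, 0, -14], 0], [[0, 0, 0], [0, 0, -22], 0], [[0, 0, 0], [0, 0, -30], 0], [[0, 0, 0], [0, 0, -33], 0], [[0, 0, 0], [0, 0, -33], 0], [[0, 0, 0], [0, 0, -33], 0]]}}

```text
clock: 10.45
eef_pos: [450.9, 122.1, 177.3]
tcp_rot: [-3.141, 0.003, 0.417]
contact_force: [0.9, 0.2, -0.0]
opening: -0.001
```

```bash
python3 look.py pics/z5.png
```

```text
[450.89943907 122.0697121  177.32574113] [ 0.9054564   0.23763568 -0.04120906]
```

View pics/z5.png

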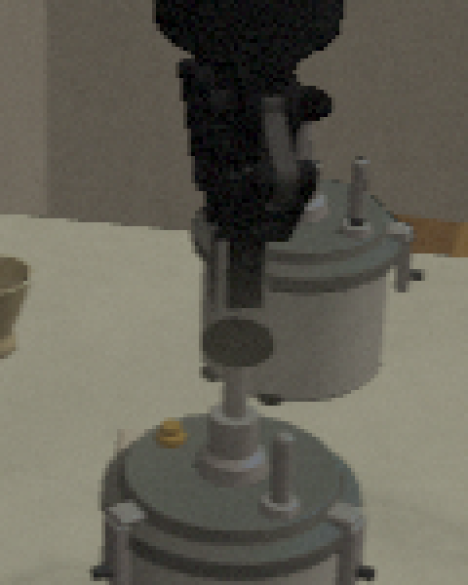

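Call:
{"fn": "play_rows", "kwargs": {"moves": [[[0, 0, 0], [0, 0, 8], 0], [[0, 0, 0], [0, 0, 14], 0], [[0, 0, 0], [0, 0, 20], 0], [[0, 0, 0], [0, 0, 26], 0], [[0, 0, 0], [0, 0, 31], 0], [[0, 0, 0], [0, 0, 34], 0], [[0, 0, 0], [0, 0, 35], 0], [[0, 0, 0], [0, 0, 35], 0], [[0, 0, 0], [0, 0, 35], 0]]}}

```text
clock: 11.4
eef_pos: [450.9, 122.1, 144.7]
tcp_rot: [-3.141, 0.003, 0.417]
contact_force: [-13.2, -3.3, 45.2]
opening: -0.003
```

Call:
{"fn": "play_rows", "kwargs": {"moves": [[[0, 0, 0], [0, 0, -6], 0], [[0, 0, 0], [0, 0, -14], 0], [[0, 0, 0], [0, 0, -22], 0], [[0, 0, 0], [0, 0, -30], 0], [[0, 0, 0], [0, 0, -33], 0], [[0, 0, 0], [0, 0, -33], 0], [[0, 0, 0], [0, 0, -33], 0]]}}

```text
clock: 12.1
eef_pos: [450.8, 122.0, 177.3]
tcp_rot: [-3.141, 0.004, 0.417]
contact_force: [-1.0, -0.6, 0.5]
opening: 0.004
```

```bash
python3 look.py pics/z6.png
```

```text
[450.78251762 122.04383225 177.33446291] [-0.98524605 -0.64651411  0.53505818]
```

View pics/z6.png

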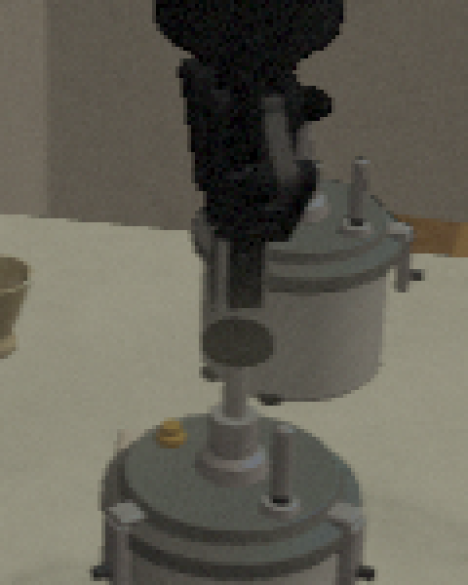

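Call:
{"fn": "play_rows", "kwargs": {"moves": [[[0, 0, 0], [0, 0, 8], 0], [[0, 0, 0], [0, 0, 14], 0], [[0, 0, 0], [0, 0, 20], 0], [[0, 0, 0], [0, 0, 26], 0], [[0, 0, 0], [0, 0, 31], 0], [[0, 0, 0], [0, 0, 34], 0], [[0, 0, 0], [0, 0, 35], 0], [[0, 0, 0], [0, 0, 35], 0], [[0, 0, 0], [0, 0, 35], 0]]}}

```text
clock: 13.05
eef_pos: [450.8, 122.0, 144.7]
tcp_rot: [-3.141, 0.004, 0.417]
contact_force: [-13.5, -3.4, 44.2]
opening: 0.0
```

Call:
{"fn": "play_rows", "kwargs": {"moves": [[[0, 0, 0], [0, 0, -6], 0], [[0, 0, 0], [0, 0, -14], 0], [[0, 0, 0], [0, 0, -22], 0], [[0, 0, 0], [0, 0, -32], 0], [[0, 0, 0], [0, 0, -45], 0], [[0, 0, 0], [0, 0, -60], 0], [[0, 0, 0], [0, 0, -75], 0], [[0, 0, 0], [0, 0, -85], 0], [[0, 0, 0], [0, 0, -90], 0], [[0, 0, 0], [0, 0, -90], 0], [[0, 0, 0], [0, 0, -90], 0]]}}

```text
clock: 14.15
eef_pos: [450.8, 122.0, 234.2]
tcp_rot: [-3.141, 0.005, 0.417]
contact_force: [-0.4, 0.5, 0.1]
opening: 0.001
```

```bash
python3 look.py pics/z7.png; python3 - <<'E'
import cv2,numpy as np
a=[cv2.imread(f"pics/z{i}.png")[400:530,220:340] for i in(5,6,7)]
cv2.imwrite("pics/cmp.png",cv2.resize(np.hstack(a),None,fx=2,fy=2))
E
```

```text
[450.78493828 122.02534188 234.1806738 ] [-0.44811816  0.48795121  0.11187962]
```

View pics/z7.png

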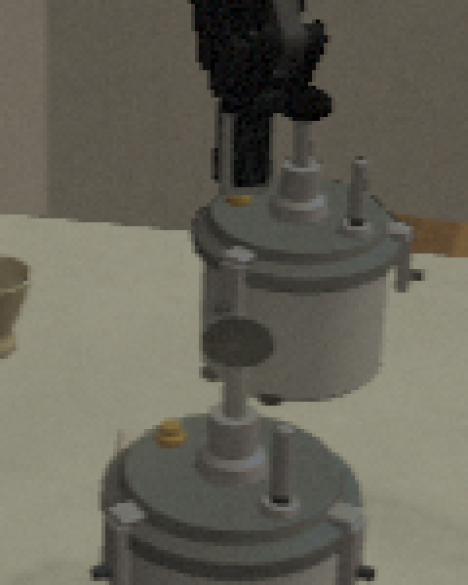

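View pics/cmp.png

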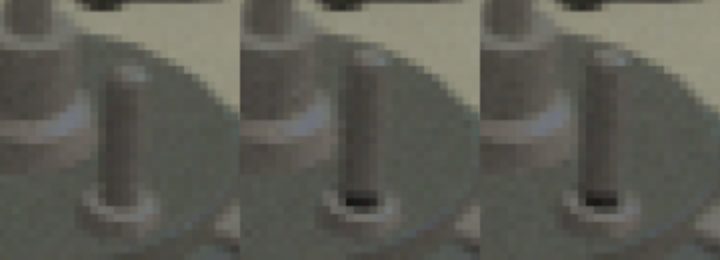

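The last two strokes leave the pin in the same place: its tip is at crop row 424 both times, with the dark base band showing as on the other pot. So the pin is at its stop, the plunger is up and the arm is clear.

```bash
python3 -c "
from rig import r
print(r.sign_off())"
```

```text
the job is handed in; nothing more can be done
None
```

I pumped up the pot whose pin was low (the left one, knob at about x 450, y 122 mm) with six full strokes of the shut fingertips, and its pin now stands fully out. I then raised the tool about 70 mm above the knob and handed the job in at about 14 s.

- **Strokes:** each one ended against the stop, with the tip at 144.7 mm and a force of about 45–57 N. Between strokes the tool rose to about 177 mm, well above the 165 mm rest height.
- **First stroke:** I reached the bottom in three short steps with pauses while still pressing. The tip also shifted about 3 mm sideways on the knob, so I re-centred it before the second stroke.
- **Pin:** it rose with strokes 1 to 5. The sixth left it unchanged, and its dark base band now shows as on the other pot.
- **Last check:** in the final side view the plunger is up and the contact force is about zero. I took no final top view, so I did not check the loose things again. The tool worked only at the knob and never went below about 144 mm.
- **Disagreement:** the two cameras differed by about 8 mm on the knob's y position. I used a value in between, and the pictures and forces showed it pressed the knob properly.

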